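# Open the filter lid of the microscope lamp unit

### The arm

A 6-joint arm with a two-finger parallel gripper is mounted at the origin on the work surface. World frame = base frame: x ahead of the robot, y to its left, z up, the work surface at z = 0. Lengths are in m, angles in rad, forces in N, time in s.
With the tool pointing down it reaches from about 0.375 to 0.9 m from the base axis. Payload 3.1 kg.
Tool frame: the origin (TCP) lies on the centre line of the jaws, within the pads' length; the fingertips stand 22 mm ahead of it and the grasp point (between the pads) lies 3 mm ahead of it; z points along the fingers, y is the line along which they close (so a half turn about z gives the same grasp; the last joint's range is limited). The gripper opens to 85 mm and grips with 20 to 120 N. Pads are 22 mm wide; open, the fingers measure 114 mm over their backs; the gripper's body (76 mm by 85 mm) begins 54 mm behind the grasp point. The pads swing forward as they close: fully open they stand 13 mm farther back than shut.
Start: joints at [-1.349, 0.527, 1.433, -0, 1.181, -0.178], TCP at [0.243, -0.576, 0.253] pointing down, gripper open.
Joint ranges: [-3.08, 3.08], [-0.75, 2.2], [0.22, 2.44], [-1.43, 4.57], [0, 2.65], [-2.85, 2.85]. Speed limits (rad/s): [2.79, 2.79, 3.14, 3.14, 3.14, 3.14].

### API

Orientations are given as a unit quaternion [x, y, z, w].
In Python, from station import sense, eyes, job gives the robot as it stands.
- The arm moves only by the tool move_tool, called after "Call:" by a JSON object that holds its "fn" and its "kwargs", one argument or row to a line. Schema: {"type":"object","properties":{"motion":{"type":"array","items":{"type":"object","properties":{"trans":{"type":"array","items":{"type":"number"},"minItems":3,"maxItems":3},"twist":{"type":"number"},"jaw":{"type":"number"}},"additionalProperties":false,"required":["jaw"]},"minItems":1,"maxItems":20},"force":{"type":"number"},"only":{"type":"string"},"quiet":{"type":"boolean"},"lines":{"type":"string"}},"required":["motion"],"additionalProperties":false}. motion is a list of rows, 1 to 20 of them, each an object with the fields trans (a list: dx, dy, dz in parts of the range, where 1.0 means 0.75 m), twist (a turn about the tool's z in fractions of the full range, 1 being pi rad), jaw (the opening from 0.0 (shut) to 1.0 (fully open)); a field left out counts as zero (the opening has to be given); each row is the pose to reach, as a shift and turn from the pose commanded when the call began, along the tool's axes at that moment; what a row does not reach only later rows make up. A row lasts 1/10 s, in which the tool goes at most 0.05 m and 0.15 rad, less where a joint would pass 70% of its speed; a pose out of reach is approached as far as the arm can. The fingers move at their own pace and stop on an object; force is the grip in N (left out, the last holds). Time passes only in rows, so rows that do not move let the fingers close. The tool returns the time, the measured TCP pose, the force, the opening and the grip force at its end. only (a regular expression) keeps the lines of the reply that match it, lines (a string "A,B") keeps lines A to B, and quiet returns only ok. Input that does not fit is refused with a message, and nothing moves.
- sense(): the state, without advancing time (a new reading comes with each control period).
- eyes.snapshot(name): name is "scene" or "top"; returns a dict with "pixels" (384x512x3 uint8, red, green, blue), "range_z" (384x512 float32, m along the optical axis (not along the pixel's ray), 0 where there is no reading), "fov_y" (degrees; the focal length in pixels is half the picture's height over the tangent of half this angle, whatever the lens; pixels are square), "cx", "cy" (the principal point, pixels), "R" (3x3) and "t" (3): a world point X has camera coordinates R X + t. Camera axes: x right, y down, z forward; pixel columns grow to the right and rows downward; lengths in m; the calibration is good to about 2 mm. A picture is of the moment at which its call begins.
- job.sign_off(): hands the job in; it is judged then, once.
The state is a dict: "t": time; "q": joint angles; "qd": joint speeds; "tau": joint torques, N m; "tcp_pos": TCP position; "tool_rot": TCP orientation; "force": force on the tool from outside, world axes, zero at the start; "ft_torque": the same for the moment, N m; "finger_gap": opening from 0.0 (shut) to 1.0 (fully open); "gripper_force": force on a finger pad.
Only numpy, scipy, OpenCV 4.12 (cv2) and the standard library are available. Lean on these libraries where they do the work, as an engineer would, in place of code of your own. Each camera call takes 0.05 s, during which the arm holds its last target. There are 200 camera calls.

### The job

On the low white microscope lamp unit, press the ridged snap tab down until it releases the sliding cover, then push the cover along its guides with your fingertips, past the square filter well, until the well is completely uncovered. Only press and push: do not pull the cover up out of its guides, and do not disturb the dropper bottle, the slide box or the marker.

Things in the scene. Friction and masses are not known exactly. Their poses are not given: they have to be found in the camera images.
- lamp_unit: Low white box fixed to the bench, 275 mm long (x from -155 to +120), 130 wide (y), flat deck 70 above the bench. Origin on the bench; the cover slides towards its +x. Guide rails along x, y = 44.5 to 65 either side, x = -105 to +120; their lips (tops 81.5 above the bench) overhang to y = +-38 and hold the cover down. Stop bar at x = 110 to 120, top 81.5 high.
- well (a point): Centre, at deck height, of the square filter well in the deck, 56 mm by 56 mm, 30 mm deep; in the lamp unit's frame at x = -40, y = 0, z = 70 mm. Hidden under the cover at first.
- cover: Loose grey plate 100 (x) by 86 (y) by 6 mm, 90 g, on the deck between the rails, axes as the lamp unit's. Origin: centre of its underside. In the lamp unit's frame it is at x = -50 mm closed, +60 against the stop bar; the well is bare from +38 mm on. It is latched until the tab is pressed; then springs (3.6 N) pop it about 18 mm forward, and it slides on with a few newtons and stays where left.
- rib (a point): Middle of the upright push rib on the cover, 8 mm thick (x), 60 mm wide (y), rising 18 mm above the cover's top face (rib top 94 mm above the bench). 30 mm ahead (+x) of the cover's origin, 15 mm above its underside. Push against its -x side.
- tab_pad (a point): Centre of the top of the tab's grey ridged pad, 28 mm (x) by 30 mm (y), 90 mm above the bench when up (20 mm above the deck), behind (-x of) the cover at x = -125, y = 0 mm in the lamp unit's frame. It moves with the tab. Press it straight down.
- tab (a joint): Downward travel of the snap tab: 0 up (latched), 0.010 m fully pressed. Its nose stands in a slot near the cover's -x edge and lets go at about 0.007. The tab springs back behind the popped cover when let go. The spring takes 2.5 N to start and 4.5 N at the bottom, plus up to about 4 N of rubbing on the cover.
- dropper_bottle: Loose white bottle, 48 mm in diameter, 118 mm tall with its nozzle, origin at the centre of its underside. Bystander, not to be disturbed.
- slide_box: Loose blue box with a clear lid, 80 by 36 by 40 mm tall, origin at the centre of its underside. Bystander, not to be disturbed.
- marker: Loose red marker pen lying on the bench, 130 mm long along its x, 18 mm thick, origin on its underside at mid-length. Bystander, not to be disturbed.
There are look-alikes about, which are no part of the job. There is more than one size of the cover; the job needs the smallest.

How it is judged:
On the way, in this order (a step that is already met when the one before it is completed fails the run):
1. the snap tab is pressed down by more than 6 mm (value of joint tab above 0.006 m), for 0.02 s.
2. the released cover is pushed along its guides until the filter well is uncovered (x of cover in the frame of lamp_unit above 0.036 m), for 0.1 s.
At the end, for the whole second after the job is handed in: The cover lies at rest in its guides (not raised by more than 4 mm, tilted less than 0.08 rad), its origin at least 36 mm along +x in the lamp unit's frame (well uncovered to within 2 mm); each bystander within 20 mm of where it started (x of cover in the frame of lamp_unit above 0.036 m and z of cover in the frame of lamp_unit between 0.066 and 0.074 m and y of cover in the frame of lamp_unit between -0.005 and 0.005 m and angle between cover's own z axis and vertical below 0.08 rad and linear speed of cover below 0.01 m/s and distance of each of dropper_bottle, slide_box, marker from where it was at the start of the episode below 0.02 m); the robot touches nothing.
It fails at once if the cover is lifted or pried up out of its guides (z of cover in the frame of lamp_unit above 0.078 m or angle between cover's own z axis and vertical above 0.2 rad).
It fails at once if the dropper bottle is moved by more than 20 mm, lifted or knocked over (distance of dropper_bottle from where it was at the start of the episode above 0.02 m or angle between dropper_bottle's own z axis and vertical above 0.35 rad).
It fails at once if the slide box is moved by more than 20 mm, lifted or knocked over (distance of slide_box from where it was at the start of the episode above 0.02 m or angle between slide_box's own z axis and vertical above 0.35 rad).
It fails at once if the marker is moved by more than 20 mm, lifted or knocked over (distance of marker from where it was at the start of the episode above 0.02 m or angle between marker's own z axis and vertical above 0.35 rad).
It also fails if it takes over 38 s, if anything falls off the work surface, if the arm or the gripper's body presses on something with over 40 N, if the wrist force passes 120 N, or if a joint passes its speed limit or range.

## Working session

There is one attempt and no reset: what is moved stays moved. The work goes in short steps, Python scripts to look and compute and a tool call to move; the robot and the scene stay as the last step left them, time stands still between calls to the robot, and variables do not carry over. Pictures are saved under pics/ and viewed, at most 10 in all, crops included, and the job is handed in when it is done.

```bash
mkdir -p pics; ls
```

Run:
```python
from station import sense, eyes
import cv2,numpy as np
for n in("scene","top"):
    s=eyes.snapshot(n); np.savez(f"pics/{n}0.npz",**s); cv2.imwrite(f"pics/{n}0.png",s["pixels"][...,::-1])
    print(n,s["fov_y"],s["cx"],s["cy"],s["R"].round(3).tolist(),s["t"])
s=sense();print(s["t"],s["tcp_pos"],s["tool_rot"])
```

```text
pics
scene 45.36832181707329 253.72724316742017 194.93922693174596 [[-0.004, 1.0, -0.006], [0.812, 0.0, -0.584], [-0.584, -0.008, -0.812]] [ 0.07289264 -0.39138815  1.25313684]
top 43.39783039626715 261.2464027871353 195.52686685318193 [[-0.014, -1.0, 0.013], [-0.995, 0.013, -0.103], [0.103, -0.014, -0.995]] [-0.08966623  0.5512847   1.07424346]
0.1 [ 0.24317692 -0.57510167  0.25241751] [ 9.80080767e-01  1.98596873e-01 -3.06802338e-05 -9.85522078e-04]
```

View pics/top0.png

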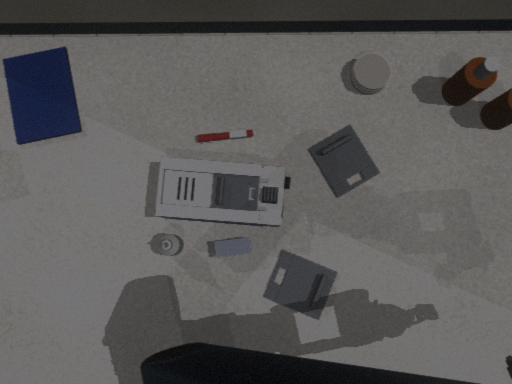

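View pics/scene0.png

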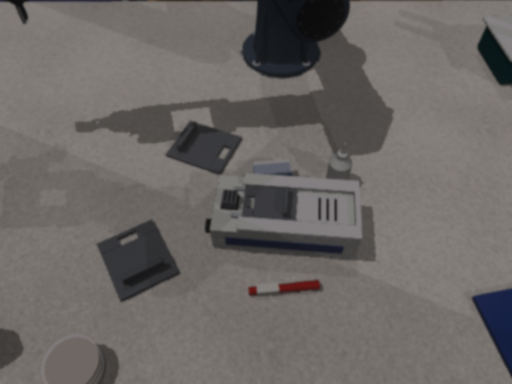

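The top view shows the lamp unit around (220,192), with its pad at (269,195) and rib at (221,190). Its +x points left in the image (world +y). The marker is at (225,135), the slide box at (233,247) and the bottle at (168,244). The two loose plates are look-alikes. The scene view agrees: pad (230,199), rib (288,203).

Create h.py:
```python
import numpy as np,cv2
def K(s):
    return 192/np.tan(np.radians(s["fov_y"])/2)
def cloud(s):
    f=K(s);z=s["range_z"].astype(float);v,u=np.mgrid[:384,:512]
    c=np.stack([(u-s["cx"])/f*z,(v-s["cy"])/f*z,z],-1)
    return (c-s["t"])@s["R"]
def ray(s,uv,h):
    d=np.array([(uv[0]-s["cx"])/K(s),(uv[1]-s["cy"])/K(s),1])@s["R"];o=-s["t"]@s["R"]
    return o+d*(h-o[2])/d[2]
def tri(s1,a,s2,b):
    os,ds=[],[]
    for s,uv in((s1,a),(s2,b)):
        d=np.array([(uv[0]-s["cx"])/K(s),(uv[1]-s["cy"])/K(s),1])@s["R"];ds.append(d/np.linalg.norm(d));os.append(-s["t"]@s["R"])
    A=np.stack([ds[0],-ds[1]],1);k=np.linalg.lstsq(A,os[1]-os[0],rcond=None)[0]
    p,q=os[0]+k[0]*ds[0],os[1]+k[1]*ds[1];return (p+q)/2,np.linalg.norm(p-q)
```

Run:
```python
from h import *
for n,x0,x1,y0,y1 in(("top",150,300,150,235),("scene",200,370,165,260)):
    s=dict(np.load(f"pics/{n}0.npz"));P=cloud(s)
    sel=np.zeros((384,512),bool);sel[y0:y1,x0:x1]=1;sel&=s["range_z"]>0
    top=sel&(P[...,2]>.062)&(P[...,2]<.11)
    nn,l,st,_=cv2.connectedComponentsWithStats(top.astype(np.uint8));top=l==1+st[1:,4].argmax()
    r=cv2.minAreaRect(P[top][:,:2].astype(np.float32)*1000);print(n,"lamp",r, np.percentile(P[top][:,2],[5,25,50,75,95]).round(4))
    g=s["pixels"].max(-1);
    hi=top&(P[...,2]>.086);nn,l,st,c=cv2.connectedComponentsWithStats(hi.astype(np.uint8))
    for i in range(1,nn):
        if st[i,4]>8: print(" high",c[i].round(1),st[i].tolist(),P[l==i].mean(0).round(4),[P[l==i].min(0).round(4).tolist(),P[l==i].max(0).round(4).tolist()])
    im=cv2.resize(s["pixels"][y0:y1,x0:x1,::-1],None,fx=4.6,fy=4.6,interpolation=cv2.INTER_CUBIC);cv2.imwrite(f"pics/{n}_c.png",cv2.convertScaleAbs(im,alpha=1.5))
```

```text
top lamp ((557.404052734375, -8.020980834960938), (275.5125427246094, 130.918701171875), 84.84111785888672) [0.0676 0.0705 0.0759 0.0809 0.0849]
 high [221.3 190.1] [219, 177, 6, 28, 106] [ 0.5564 -0.0104  0.0927] [[0.5266, -0.0163, 0.0868], [0.5851, -0.0053, 0.0981]]
 high [269.9 193.7] [263, 187, 14, 15, 170] [ 0.5474 -0.1151  0.0898] [[0.5317, -0.1286, 0.0864], [0.5625, -0.1001, 0.0951]]
scene lamp ((557.8677978515625, -8.970184326171875), (275.8660583496094, 133.93319702148438), 85.04987335205078) [0.0686 0.0709 0.0764 0.0816 0.0841]
 high [285.3 199.4] [283, 186, 6, 28, 120] [ 0.5598 -0.0113  0.094 ] [[0.5277, -0.0165, 0.0866], [0.5877, -0.0052, 0.0969]]
 high [229.1 196.1] [221, 189, 17, 15, 209] [ 0.5497 -0.116   0.0903] [[0.5319, -0.1308, 0.0861], [0.5645, -0.1014, 0.0955]]
```

View pics/top_c.png

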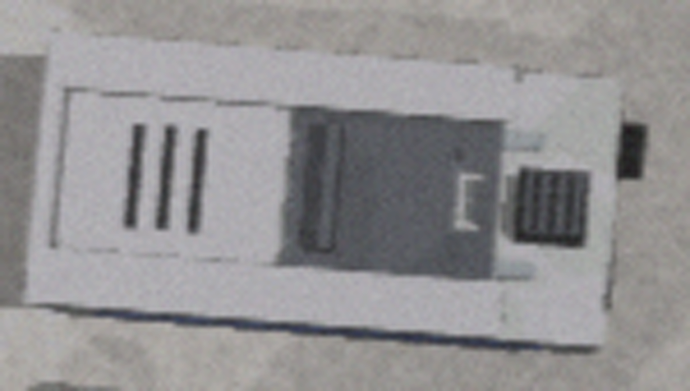

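View pics/scene_c.png

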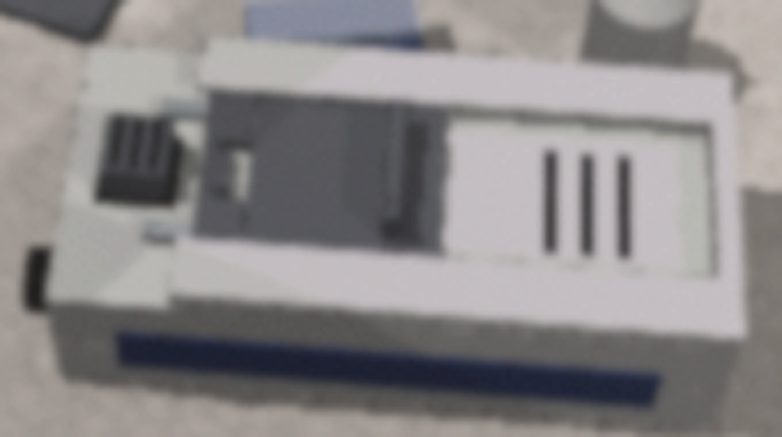

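The crops confirm the layout. The two depth views agree with each other to about 3 mm: pad at (0.548, -0.1155, 0.090), rib at (0.558, -0.011), axis 85° and origin near (0.559, 0.009). I'll move above the pad with the jaws shut and the tool x along the lamp's x.

The rows are not in the units I measure in: shifts go in shares of 0.75 m and turns go in shares of pi rad. I convert before sending: 0.46 m / 0.75 = 0.6133, 0.06 m / 0.75 = 0.08, -1.087 rad / 3.1416 = -0.346.

Call:
{"fn": "move_tool", "kwargs": {
  "motion": [
    {"trans":[0.0533,-0.0347,0],"twist":-0.0318,"jaw":0},
    {"trans":[0.1067,-0.0707,0],"twist":-0.0637,"jaw":0},
    {"trans":[0.16,-0.1067,0],"twist":-0.0955,"jaw":0},
    {"trans":[0.2133,-0.1413,0.0133],"twist":-0.1273,"jaw":0},
    {"trans":[0.2667,-0.176,0.0267],"twist":-0.1592,"jaw":0},
    {"trans":[0.32,-0.212,0.04],"twist":-0.191,"jaw":0},
    {"trans":[0.3733,-0.2467,0.0533],"twist":-0.2228,"jaw":0},
    {"trans":[0.4267,-0.2827,0.0667],"twist":-0.2546,"jaw":0},
    {"trans":[0.48,-0.3173,0.08],"twist":-0.2865,"jaw":0},
    {"trans":[0.5333,-0.3533,0.1067],"twist":-0.3183,"jaw":0},
    {"trans":[0.5867,-0.388,0.1333],"twist":-0.346,"jaw":0},
    {"trans":[0.6133,-0.406,0.1533],"twist":-0.346,"jaw":0},
    {"trans":[0.6133,-0.406,0.16],"twist":-0.346,"jaw":0},
    {"trans":[0.6133,-0.406,0.16],"twist":-0.346,"jaw":0},
    {"trans":[0.6133,-0.406,0.16],"twist":-0.346,"jaw":0}
  ]
}}

```text
t: 1.6
tcp_pos: [0.5482, -0.1171, 0.1335]
tool_rot: [0.736, 0.676, -0.0, 0.0]
force: [-0.2, -0.1, 0.5]
finger_gap: 0.001
gripper_force: 0.0
```

Run:
```python
from station import sense, eyes
from h import *
for n in("scene",):
    s=eyes.snapshot(n);cv2.imwrite("pics/s1.png",cv2.resize(s["pixels"][120:270,180:380,::-1],None,fx=4,fy=4))
s=sense();print(s["t"],s["tcp_pos"],s["tool_rot"],s["force"],s["finger_gap"])
```

```text
1.65 [ 0.54830484 -0.11742371  0.13384745] [7.36721056e-01 6.76196668e-01 3.65996882e-05 3.88180341e-04] [-0.5858029  -0.45630175  0.52473338] 2.9169871190544094e-05
```

View pics/s1.png

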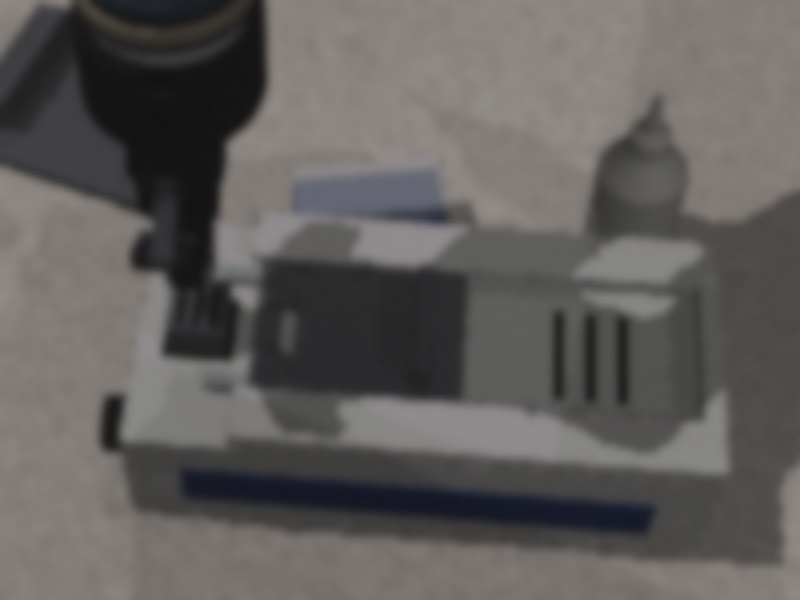

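The fingertips, at about (190,280) in the crop, stand over the pad, and nothing else has moved. I'll press now.

Converted, 0.032 m / 0.75 = 0.0427, 0.001 m / 0.75 = 0.0013.

Call:
{"fn": "move_tool", "kwargs": {
  "motion": [
    {"trans":[0.0013,0,0.0133],"jaw":0},
    {"trans":[0.0013,0,0.0253],"jaw":0},
    {"trans":[0.0013,0,0.0307],"jaw":0},
    {"trans":[0.0013,0,0.0347],"jaw":0},
    {"trans":[0.0013,0,0.0373],"jaw":0},
    {"trans":[0.0013,0,0.04],"jaw":0},
    {"trans":[0.0013,0,0.0427],"jaw":0},
    {"trans":[0.0013,0,0.0427],"jaw":0},
    {"trans":[0.0013,0,0.0427],"jaw":0},
    {"trans":[0.0013,0,0.0427],"jaw":0}
  ]
}}

```text
t: 2.65
tcp_pos: [0.5485, -0.1154, 0.1021]
tool_rot: [0.736, 0.677, -0.0, 0.0]
force: [-3.0, -2.6, 7.7]
finger_gap: -0.001
gripper_force: 4.0
```

Run:
```python
from station import eyes
from h import *
s=eyes.snapshot("scene");P=cloud(s);m=(P[...,2]>.0865)&(P[...,2]<.1)&(abs(P[...,0]-.558)<.045)&(P[...,1]>-.06)&(P[...,1]<.12)
print(m.sum(),P[m].mean(0))
cv2.imwrite("pics/s2.png",cv2.resize(s["pixels"][120:270,180:380,::-1],None,fx=4,fy=4))
```

```text
124 [0.56237601 0.00591893 0.09347348]
```

The cover has popped forward 17 mm and the force reading is normal. I'll lift, move over to just behind the rib, lower and push.

Converted, 0.088 m / 0.75 = 0.1173, -0.01 m / 0.75 = -0.0133.

Call:
{"fn": "move_tool", "kwargs": {
  "motion": [
    {"trans":[0,0,-0.0133],"jaw":0},
    {"trans":[0,0,-0.0333],"jaw":0},
    {"trans":[0,0,-0.0427],"jaw":0},
    {"trans":[0.04,0,-0.0427],"jaw":0},
    {"trans":[0.08,0,-0.0427],"jaw":0},
    {"trans":[0.1133,0,-0.0427],"jaw":0},
    {"trans":[0.1173,0,-0.0427],"jaw":0},
    {"trans":[0.1173,0,-0.0267],"jaw":0},
    {"trans":[0.1173,0,-0.0133],"jaw":0},
    {"trans":[0.1173,0,-0.0053],"jaw":0},
    {"trans":[0.1173,0,-0.0053],"jaw":0},
    {"trans":[0.1173,0,-0.0053],"jaw":0}
  ]
}}

```text
t: 3.9
tcp_pos: [0.5558, -0.0281, 0.1048]
tool_rot: [0.737, 0.676, -0.0, -0.0]
force: [-0.4, 0.6, 0.2]
finger_gap: -0.004
gripper_force: 0.0
```

Call:
{"fn": "move_tool", "kwargs": {
  "motion": [
    {"trans":[0.0133,0,0],"jaw":0},
    {"trans":[0.0213,0,0],"jaw":0},
    {"trans":[0.0267,0,0],"jaw":0},
    {"trans":[0.0333,0,0],"jaw":0},
    {"trans":[0.04,0,0],"jaw":0}
  ]
}}

```text
t: 4.4
tcp_pos: [0.5587, 0.0029, 0.1056]
tool_rot: [0.736, 0.677, 0.0, 0.0]
force: [-0.8, -0.2, 0.4]
finger_gap: -0.0
gripper_force: 0.3
```

Run:
```python
from station import eyes
from h import *
s=eyes.snapshot("scene");P=cloud(s)
cv2.imwrite("pics/s3.png",cv2.resize(s["pixels"][120:270,180:380,::-1],None,fx=4,fy=4))
```

```text
(no output)
```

View pics/s3.png

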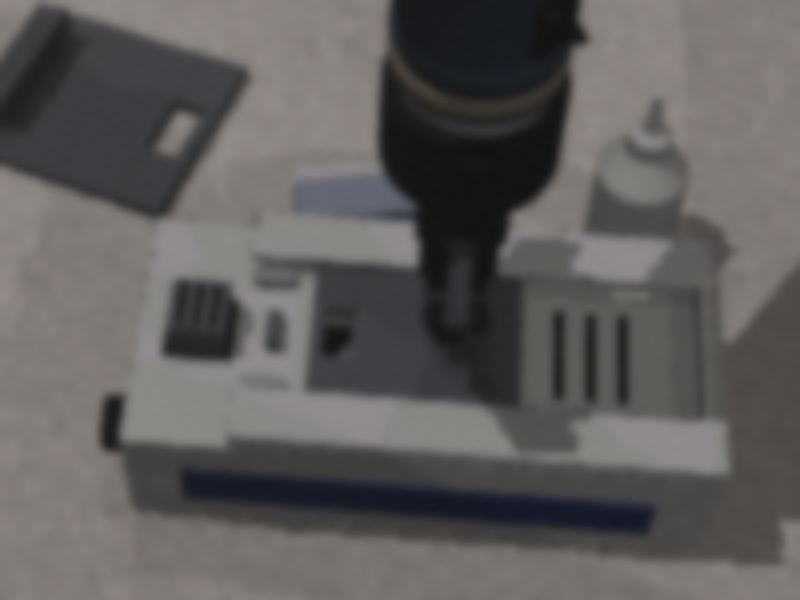

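The fingertips, at about (460,320), are on the cover just behind the rib. The tab has sprung back and the bystanders haven't moved. I'll continue the push.

Converted, 0.067 m / 0.75 = 0.0893, 0.064 m / 0.75 = 0.0853.

Call:
{"fn": "move_tool", "kwargs": {
  "motion": [
    {"trans":[0.008,0,0],"jaw":0},
    {"trans":[0.0187,0,0],"jaw":0},
    {"trans":[0.0293,0,0],"jaw":0},
    {"trans":[0.04,0,0],"jaw":0},
    {"trans":[0.0507,0,0],"jaw":0},
    {"trans":[0.0613,0,0],"jaw":0},
    {"trans":[0.0707,0,0],"jaw":0},
    {"trans":[0.0787,0,0],"jaw":0},
    {"trans":[0.0853,0,0],"jaw":0},
    {"trans":[0.0893,0,0],"jaw":0},
    {"trans":[0.0893,0,0],"jaw":0},
    {"trans":[0.0893,0,0],"jaw":0}
  ]
}}

```text
t: 5.65
tcp_pos: [0.564, 0.0693, 0.1052]
tool_rot: [0.736, 0.677, -0.0, -0.0]
force: [-0.2, 0.5, -0.1]
finger_gap: -0.003
gripper_force: 0.0
```

Call:
{"fn": "move_tool", "kwargs": {
  "motion": [
    {"trans":[-0.008,0,0],"jaw":0},
    {"trans":[-0.016,0,0],"jaw":0},
    {"trans":[-0.016,0,-0.0267],"jaw":0},
    {"trans":[-0.016,0,-0.08],"jaw":0},
    {"trans":[-0.04,0,-0.1333],"jaw":0},
    {"trans":[-0.08,0,-0.1733],"jaw":0},
    {"trans":[-0.1333,0,-0.2],"jaw":0},
    {"trans":[-0.1867,0,-0.2],"jaw":0},
    {"trans":[-0.24,0,-0.2],"jaw":0},
    {"trans":[-0.2933,0,-0.2],"jaw":0},
    {"trans":[-0.2933,0,-0.2],"jaw":0},
    {"trans":[-0.2933,0,-0.2],"jaw":0}
  ]
}}

```text
t: 6.85
tcp_pos: [0.545, -0.1514, 0.2551]
tool_rot: [0.737, 0.676, 0.0, -0.0]
force: [-0.6, 0.9, -1.4]
finger_gap: -0.0
gripper_force: 0.0
```

Run:
```python
from station import eyes
from h import *
u=np.array([.0847,.9964]);v=np.array([-.9964,.0847]);o=np.array([.559,.009])
for n in("scene","top"):
    s=eyes.snapshot(n);P=cloud(s);L=np.stack([(P[...,:2]-o)@u,(P[...,:2]-o)@v],-1)
    m=(P[...,2]>.088)&(P[...,2]<.1)&(abs(L[...,1])<.04)&(L[...,0]>-.08)&(L[...,0]<.12)
    print(n,m.sum(),P[m].mean(0).round(4),"rib lamp x,y",L[m].mean(0).round(4),"cover x",(L[m][:,0].mean()-.03).round(4))
    cv2.imwrite(f"pics/{n}4.png",cv2.resize(s["pixels"][110:280,150:380,::-1],None,fx=3.4,fy=3.4))
```

```text
scene 120 [0.5693 0.0827 0.0939] rib lamp x,y [ 0.0743 -0.004 ] cover x 0.0443
top 108 [0.5643 0.0839 0.0935] rib lamp x,y [0.0751 0.0011] cover x 0.0451
```

View pics/scene4.png

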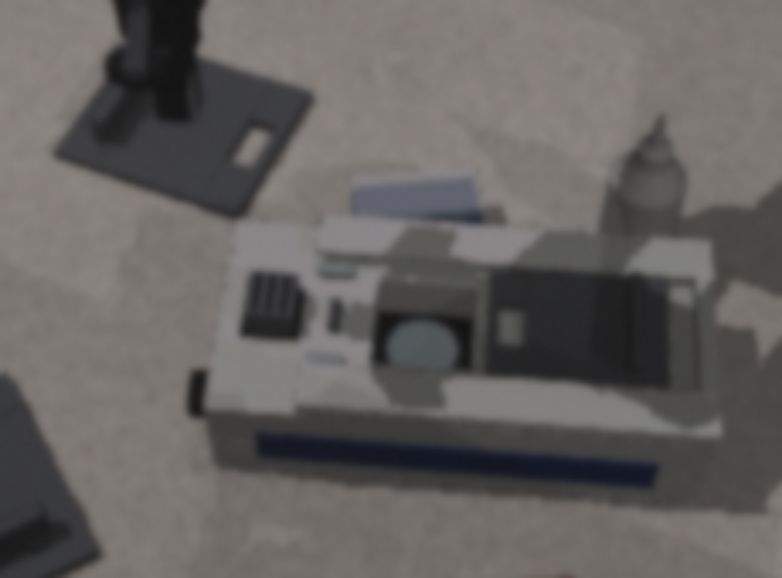

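The well, around (425,325) in the crop, is fully uncovered. The cover lies flat in its guides at x of about 45 mm, and the arm is clear of everything.

```bash
python3 -c "
from station import job;print(job.sign_off())"
```

```text
the job is handed in; nothing more can be done
None
```

I pressed the tab and pushed the released cover to about x = +45 mm, leaving the well fully uncovered and the bystanders undisturbed; the job is handed in, but sign-off returned no verdict.

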